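# Lay out the seasonings in the row of dishes

### The job

Lay out the seasonings in the row of three dark wooden dishes, counting from the end where the mug stands, each thing in the middle of its dish. First lay the cork mat flat in the centre dish and then stand the salt shaker upright in the middle of the mat; the spice jar stands upright in the dish next to the mug, and the garlic bulb sits root down in the dish at the far end, next to the jam jar. Leave the mug and the jam jar where they are.

Things in the scene. Friction and masses are not known exactly. Their poses are not given: they have to be found in the camera images.
- cork_mat: Plain cork disc, 64 mm diameter, 14 mm thick, lying flat in the front row of four loose things between the robot and the dishes, about 150 mm apart, in any order; about 30 g. Origin: centre of its underside; z up.
- salt_shaker: Grey and clear round salt shaker with a domed metal top, 44 mm diameter, 90 mm tall, standing upright in the front row (it may lean by up to 3 degrees on its own foot); no red on it. Origin: centre of its underside; z up.
- spice_jar: Round glass spice jar with a red cap, 45 mm diameter, 106 mm tall, standing upright in the front row. Origin: centre of its underside; z up.
- garlic: Whole garlic bulb, 60 x 57 mm across (widest near 25 mm up), 58 mm tall to the tip of its stalk, standing root down in the front row; about 40 g. Origin: centre of its underside; z up towards the stalk.
- dish_1: One of three identical shallow round dark wooden dishes, fixed, in a row running left to right (within 10 degrees), 130 mm between centres: outer diameter 92 mm, floor 80 mm across and 5 mm above the worktop, rim at 8 mm. A tall tiled wall stands 120 to 170 mm behind their centres. Which of the three this is changes from start to start. Origin: centre of its underside.
- dish_2: One of three identical shallow round dark wooden dishes, fixed, in a row running left to right (within 10 degrees), 130 mm between centres: outer diameter 92 mm, floor 80 mm across and 5 mm above the worktop, rim at 8 mm. A tall tiled wall stands 120 to 170 mm behind their centres. Which of the three this is changes from start to start. Origin: centre of its underside.
- dish_3: One of three identical shallow round dark wooden dishes, fixed, in a row running left to right (within 10 degrees), 130 mm between centres: outer diameter 92 mm, floor 80 mm across and 5 mm above the worktop, rim at 8 mm. A tall tiled wall stands 120 to 170 mm behind their centres. Which of the three this is changes from start to start. Origin: centre of its underside.
- mug: Off-white stoneware mug with dark streaks, 84 x 100 mm over its handle, 92 mm tall, loose; it stands in line with the dishes beyond one end of the row (left or right), about 140 mm from the centre of the end dish. Not to be moved. Origin: middle of its outline, at its underside.
- jam_jar: Squat glass jar with a white cap, 69 mm diameter, 99 mm tall, loose; it stands beyond the other end of the row, about 140 mm from the centre of that end dish. Not to be moved. Origin: centre of its underside.

How it is judged:
By the outcome, as a careful person would: the job done as asked, in the order asked, and still so for the second after the job is handed in, with the robot touching nothing.
It also fails if it takes over 107 s, if anything falls off the work surface, if the arm or the gripper's body presses on something with over 40 N, if the wrist force passes 120 N, or if a joint passes its speed limit or range.

### The arm

A 7-joint arm with a two-finger parallel gripper is mounted at the origin on a cart in front of the work surface, level with it; the furniture and walls round the work are solid. World frame = base frame: x ahead of the robot, y to its left, z up, the work surface at z = 0. Lengths are in m, angles in rad, forces in N, time in s.
With the tool pointing down it reaches from about 0.4 to 0.85 m from the base axis. Payload 4.5 kg.
Tool frame: the origin (TCP) lies midway between the tips of the shut fingers; the grasp point (between the pads) lies 19 mm behind it; z points along the fingers, y is the line along which they close (so a half turn about z gives the same grasp; the last joint's range is limited). The gripper opens to 88 mm and grips with 3 to 60 N. Pads are 18 mm wide; open, the fingers measure 123 mm over their backs; the gripper's body (75 mm by 187 mm) begins 45 mm behind the grasp point.
Start: joints at [-1.127, 0.689, -0.195, 1.565, 0.157, 0.902, -0.215], TCP at [0.249, 0.573, 0.239] pointing down, gripper open.
Joint ranges: [-3.01, 3.01], [-0.46, 2.08], [-1.47, 1.51], [0.13, 2.56], [-1, 4.14], [0.04, 2.09], [-2.66, 2.66]. Speed limits (rad/s): [2.57, 2.57, 3.14, 3.14, 3.14, 3.14, 3.14].

### API

Orientations are given as a unit quaternion [x, y, z, w].
In Python, from plant import r gives the robot as it stands.
- The arm moves only by the tool carry_out, never from a script. Its argument "plan" is a list of rows, each an object with "rot": the turn, a rotation vector about the tool's x, y, z in rad, a list of three; "xyz": the shift along the tool's x, y, z in m, a list of three; "grip": the closure in counts, from 0 (fully open) to 255 (shut). In form: [{"rot": [wx, wy, wz], "xyz": [dx, dy, dz], "grip": grip}, ...]. A call has 1 to 8 rows; each row is the pose to reach, as a shift and turn from the pose commanded when the call began, along the tool's axes at that moment; what a row does not reach only later rows make up. A row lasts 1/12 s, in which the tool goes at most 41.7 mm and 7.16 degrees, less where a joint would pass 70% of its speed; a pose out of reach is approached as far as the arm can. A call with a gripper value outside its range is refused whole. The fingers move at their own pace and stop on an object; "squeeze" is the grip in N (left out, the last holds). Time passes only in rows, so rows that repeat a pose let the fingers close. It gives the time, the measured TCP pose, the force, the opening and the grip force at its end, in the units of the state.
- r.get_state(): the state, without advancing time (a new reading comes with each control period).
- r.snapshot(name): name is "scene" or "side" or "wrist"; returns the picture (480x640x3 uint8, red, green, blue); there is no depth.
- r.camera_params(name): a dict with "fx", "fy", "cx", "cy" (pixels), "position" and "attitude" of the camera in the world; the wrist camera has in their place "hand_eye" (4x4, takes a point from camera to tool coordinates, whose origin is the TCP and whose axes are the flange's). Camera axes: x right, y down, z forward; pixel columns grow to the right and rows downward; lengths in m; the calibration is good to about 2 mm. A picture is of the moment at which its call begins: read the wrist's pose just before it. camera_params takes no time and is no camera call.
- r.finish_job(): hands the job in; it is judged then, once.
The state is a dict: "clock": time; "q": joint angles; "qd": joint speeds; "joint_torque": joint torques, N m; "tool_pos": TCP position; "eef_rot": TCP orientation; "contact_force": force on the tool from outside, world axes, zero at the start; "moment": the same for the moment, N m; "opening": opening from 0.0 (shut) to 1.0 (fully open); "finger_force": force on a finger pad.
Only numpy, scipy, OpenCV 4.12 (cv2) and the standard library are available. Lean on these libraries where they do the work, as an engineer would, in place of code of your own. Each camera call takes 0.05 s, during which the arm holds its last target. There are 200 camera calls.

## Working session

There is one attempt and no reset: what is moved stays moved. The work goes in short steps, Python scripts to look and compute and a tool call to move; the robot and the scene stay as the last step left them, time stands still between calls to the robot, and variables do not carry over. Pictures are saved under pics/ and viewed, at most 14 in all, crops included, and the job is handed in when it is done.

Besides the shell and the picture viewer there is one more tool, called as name(argument=value, ...) on one line, values as JSON. carry_out: Moves the arm, as the interface text tells. Its arguments: {"type":"object","properties":{"plan":{"type":"array"},"squeeze":{"type":"number"}},"required":["plan"]}

```bash
mkdir -p pics; ls; python3 - <<'E'
from plant import r
import cv2
s=r.get_state(); print(s)
for n in("scene","side","wrist"):
    print(n,r.camera_params(n)); cv2.imwrite(f"pics/{n}0.png",r.snapshot(n)[:,:,::-1])
E
```

```text
pics
{'clock': 0.0, 'q': array([-1.12721593,  0.69001364, -0.19454248,  1.56632705,  0.15730548,
        0.90249498, -0.21512623]), 'qd': array([ 0.00159771, -0.0004557 , -0.00050521, -0.0010154 , -0.00020619,
       -0.00073148, -0.00072485]), 'joint_torque': array([ 2.37574977e-04, -5.27554214e+01, -1.26736544e+00, -1.53431368e+01,
       -5.27330046e-02,  6.39314341e-03,  1.75452169e-04]), 'tool_pos': array([0.24878682, 0.57266572, 0.23789677]), 'eef_rot': array([ 2.03419680e-01,  9.79091201e-01, -9.15113601e-04, -1.30775008e-04]), 'contact_force': array([-0.54611508, -0.02963536, -1.01647135]), 'moment': array([0.031481  , 0.02508247, 0.03336447]), 'finger_force': 0.0, 'opening': 1.0013970614106302}
scene {'fx': 477.6752387550596, 'fy': 477.6752387550596, 'cx': 321.4277684924427, 'cy': 238.4420721447392, 'position': array([-0.11411899, -0.59170617,  0.66709574]), 'attitude': array([ 0.82748798, -0.30392284,  0.17155484, -0.43984484])}
side {'fx': 611.057980913792, 'fy': 611.057980913792, 'cx': 320.5753356333267, 'cy': 234.3814722777606, 'position': array([ 0.27781102, -1.20545753,  0.69246285]), 'attitude': array([ 0.84625204, -0.07075459,  0.03944707, -0.52658826])}
wrist {'fx': 338.9396873609926, 'fy': 338.9396873609926, 'cx': 318.7995509930411, 'cy': 236.15109553087123, 'hand_eye': array([[-1.49078087e-03, -9.66233227e-01, -2.57664759e-01,
         6.62692766e-02],
       [ 9.99998691e-01, -1.27852394e-03, -9.91313716e-04,
         3.00897828e-04],
       [ 6.28409687e-04, -2.57665900e-01,  9.66233869e-01,
        -1.45402213e-01],
       [ 0.00000000e+00,  0.00000000e+00,  0.00000000e+00,
         1.00000000e+00]])}
```

View pics/scene0.png

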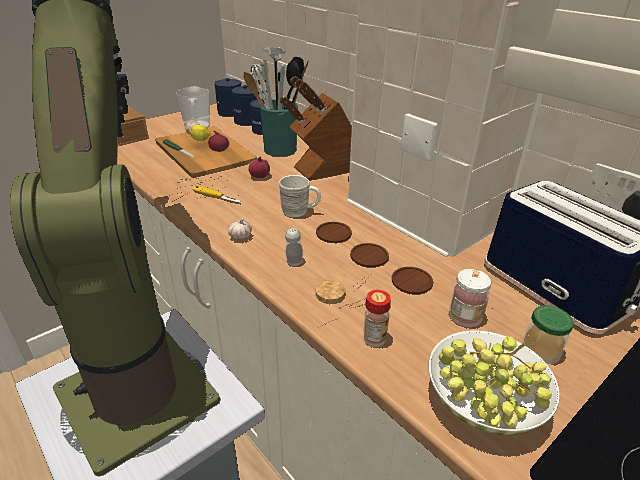

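View pics/side0.png

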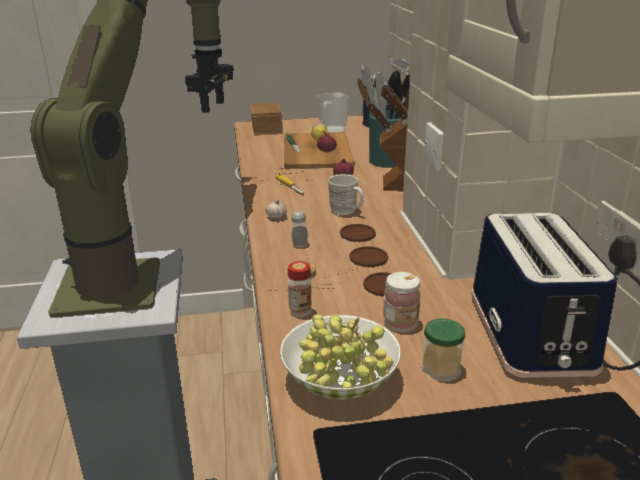

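The scene view shows, from the mug end (295,195) to the jam jar (470,297): dishes at (334,232), (369,255) and (412,280). The loose things are garlic (240,230), salt (293,247), cork (331,292) and spice (377,318). The side view agrees with this order.

```bash
cat > h.py <<'E'
import numpy as np, cv2
from scipy.spatial.transform import Rotation as R
from plant import r
def cam(n,s=None):
    c=r.camera_params(n)
    if n!="wrist": return c,R.from_quat(c["attitude"]).as_matrix(),np.array(c["position"])
    s=s or r.get_state(); T=R.from_quat(s["eef_rot"]).as_matrix(); H=c["hand_eye"]
    return c,T@H[:3,:3],T@H[:3,3]+s["tool_pos"]
def ray(C,uv):
    c,M,p=C; d=M@np.array([(uv[0]-c["cx"])/c["fx"],(uv[1]-c["cy"])/c["fy"],1]); return p,d
def onz(C,uv,z):
    p,d=ray(C,uv); return p+d*(z-p[2])/d[2]
def proj(C,X):
    c,M,p=C; v=M.T@(np.array(X)-p); return np.array([c["fx"]*v[0]/v[2]+c["cx"],c["fy"]*v[1]/v[2]+c["cy"]])
def blobs(m,a=80):
    n,l,st,ce=cv2.connectedComponentsWithStats(m.astype(np.uint8))
    return [(st[i],ce[i],l==i) for i in range(1,n) if st[i][4]>a]
def disc(C,mask,z):
    """centre, diameter of a flat disc: outline cast onto z, min circle"""
    cs,_=cv2.findContours(mask.astype(np.uint8),cv2.RETR_EXTERNAL,cv2.CHAIN_APPROX_NONE)
    k=max(cs,key=len)[:,0]; P=np.array([onz(C,q,z)[:2] for q in k],np.float32)
    (x,y),rad=cv2.minEnclosingCircle(P); return np.array([x,y]),2*rad
def shift(dest,yaw=None):
    """tool-frame xyz shift to world TCP dest"""
    s=r.get_state(); T=R.from_quat(s["eef_rot"]).as_matrix()
    return T.T@(np.array(dest)-s["tool_pos"])
E
python3 - <<'E'
from h import *
im=cv2.imread("pics/scene0.png"); C=cam("scene"); hsv=cv2.cvtColor(im,cv2.COLOR_BGR2HSV)
roi=np.zeros(im.shape[:2],bool); roi[215:300,305:440]=1
for st,ce,m in blobs((hsv[...,2]<115)&roi,200): print("dish",st,ce.round(),disc(C,m,.008))
for n,uv,z in [("garlic",(240,240),0),("salt",(294,264),0),("cork",(331,290),.014),("spice",(377,344),0),("mug",(294,214),0),("jam",(469,322),0),("spicecap",(378,297),.106),("salttop",(292,231),.088),("garlictip",(239,220),.055)]:
    print(n,onz(C,uv,z).round(3))
E
```

```text
dish [316 222  36  22 532] [333. 232.] (array([0.58431107, 0.15303606]), 0.09976178407669067)
dish [350 244  39  24 650] [369. 255.] (array([0.5829466 , 0.02470095]), 0.0984073132276535)
dish [392 267  41  28 794] [412. 281.] (array([ 0.58776075, -0.10362733]), 0.09889265894889832)
garlic [0.388 0.283 0.   ]
salt [0.43  0.118 0.   ]
cork [ 0.422 -0.019  0.014]
spice [ 0.395 -0.181  0.   ]
mug [0.57  0.297 0.   ]
jam [ 0.581 -0.259  0.   ]
spicecap [ 0.398 -0.168  0.106]
salttop [0.431 0.124 0.088]
garlictip [0.392 0.286 0.055]
```

carry_out(plan=[{"rot":[0,0,0],"xyz":[-0.195,-0.24,0.03],"grip":0},{"rot":[0,0,0],"xyz":[-0.195,-0.24,0.03],"grip":0},{"rot":[0,0,0],"xyz":[-0.195,-0.24,0.03],"grip":0},{"rot":[0,0,0],"xyz":[-0.195,-0.24,0.03],"grip":0},{"rot":[0,0,0],"xyz":[-0.195,-0.24,0.03],"grip":0},{"rot":[0,0,0],"xyz":[-0.195,-0.24,0.03],"grip":0},{"rot":[0,0,0],"xyz":[-0.195,-0.24,0.03],"grip":0},{"rot":[0,0,0],"xyz":[-0.195,-0.24,0.03],"grip":0}])

```text
clock: 0.82
tool_pos: [0.3326, 0.269, 0.2082]
eef_rot: [0.206, 0.979, -0.003, -0.0]
contact_force: [-0.5, -0.4, 0.4]
opening: 0.998
finger_force: 0.0
```

carry_out(plan=[{"rot":[0,0,-0.41],"xyz":[-0.198,-0.235,0.04],"grip":0},{"rot":[0,0,-0.41],"xyz":[-0.198,-0.235,0.04],"grip":0},{"rot":[0,0,-0.41],"xyz":[-0.198,-0.235,0.04],"grip":0},{"rot":[0,0,-0.41],"xyz":[-0.198,-0.235,0.04],"grip":0},{"rot":[0,0,-0.41],"xyz":[-0.198,-0.235,0.04],"grip":0},{"rot":[0,0,-0.41],"xyz":[-0.198,-0.235,0.04],"grip":0},{"rot":[0,0,-0.41],"xyz":[-0.198,-0.235,0.04],"grip":0},{"rot":[0,0,-0.41],"xyz":[-0.198,-0.235,0.04],"grip":0}])

```text
clock: 1.48
tool_pos: [0.4205, -0.0248, 0.1679]
eef_rot: [0.004, 1.0, -0.001, -0.001]
contact_force: [-0.8, 0.9, -0.0]
opening: 0.997
finger_force: 0.0
```

```bash
python3 - <<'E'
from h import *
s=r.get_state(); print(s["clock"],s["tool_pos"],R.from_quat(s["eef_rot"]).as_matrix().round(3))
im=r.snapshot("wrist"); cv2.imwrite("pics/w1.png",im[:,:,::-1]); np.save("pics/w1.npy",np.r_[s["tool_pos"],s["eef_rot"]])
C=cam("wrist",s); print(proj(C,[.422,-.019,.014]),[proj(C,p) for p in([.584,.153,.008],[.583,.025,.008],[.588,-.104,.008])])
E
```

```text
1.4833 [ 0.42049262 -0.02483965  0.16790778] [[-1.     0.007 -0.001]
 [ 0.007  1.    -0.003]
 [ 0.001 -0.003 -1.   ]]
[325.58849888 223.37412447] [array([491.18956374, 372.64632285]), array([368.24289664, 372.49063223]), array([245.00443033, 377.2816936 ])]
```

View pics/w1.png

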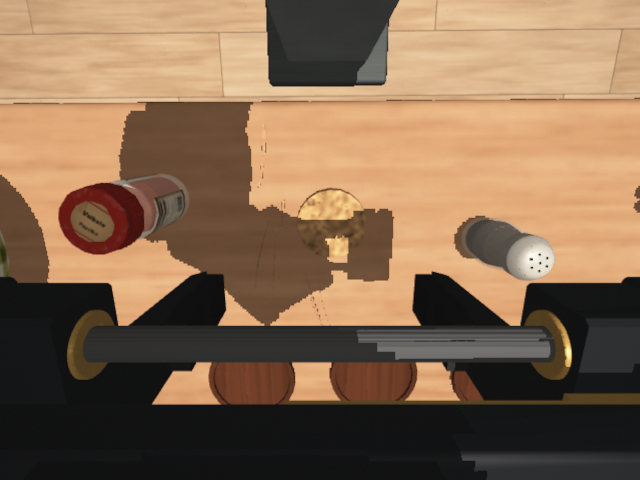

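The wrist view shows the cork at about (331,223), half in shadow; the spice jar cap at (97,217), the salt top at (532,258), and dishes at (252,377) and (373,373).

```bash
python3 - <<'E'
from h import *
v=np.load("pics/w1.npy"); s=dict(tool_pos=v[:3],eef_rot=v[3:]); C=cam("wrist",s)
for n,uv,z in [("cL",(298,222),.012),("cR",(365,222),.012),("ctop",(331,188),.014),("cbot",(331,258),.014),("c",(331,223),.014),("spicecap",(96,219),.106),("salttop",(536,259),.088),("saltfoot",(468,239),0.),("d3L",(209,377),.008),("d3R",(295,377),.008),("d2L",(331,373),.008),("d2R",(416,373),.008)]: print(n,onz(C,uv,z).round(4))
print(shift([.422,-.017,.1]))
E
```

```text
cL [ 0.421  -0.0441  0.012 ]
cR [0.4215 0.0169 0.012 ]
ctop [ 0.3901 -0.0141  0.014 ]
cbot [ 0.455  -0.0141  0.014 ]
c [ 0.4217 -0.0141  0.014 ]
spicecap [ 0.3973 -0.1641  0.106 ]
salttop [0.432  0.1268 0.088 ]
saltfoot [0.4416 0.1175 0.    ]
d3L [ 0.5874 -0.1418  0.008 ]
d3R [ 0.588  -0.0515  0.008 ]
d2L [ 0.5834 -0.0138  0.008 ]
d2R [0.5839 0.0748 0.008 ]
[-0.00110335  0.00980461  0.06763518]
```

carry_out(plan=[{"rot":[0,0,0],"xyz":[-0.001,0.009,0.04],"grip":0},{"rot":[0,0,0],"xyz":[-0.001,0.009,0.08],"grip":0},{"rot":[0,0,0],"xyz":[-0.001,0.009,0.1],"grip":0},{"rot":[0,0,0],"xyz":[-0.001,0.009,0.1],"grip":0},{"rot":[0,0,0],"xyz":[-0.001,0.009,0.1],"grip":0},{"rot":[0,0,0],"xyz":[-0.001,0.009,0.1],"grip":0},{"rot":[0,0,0],"xyz":[-0.001,0.009,0.1],"grip":0}])

```text
clock: 2.12
tool_pos: [0.422, -0.0097, 0.0701]
eef_rot: [0.0, 1.0, 0.0, 0.001]
contact_force: [-0.3, 0.9, 0.5]
opening: 0.998
finger_force: 0.0
```

```bash
cat >> h.py <<'E'
def shot(name):
    s=r.get_state(); im=r.snapshot("wrist"); cv2.imwrite(f"pics/{name}.png",im[:,:,::-1]); np.save(f"pics/{name}.npy",np.r_[s["tool_pos"],s["eef_rot"]])
    print(s["clock"],s["tool_pos"].round(4),R.from_quat(s["eef_rot"]).as_matrix().round(3).tolist()); return cam("wrist",s)
def old(name):
    v=np.load(f"pics/{name}.npy"); return cam("wrist",dict(tool_pos=v[:3],eef_rot=v[3:]))
E
python3 - <<'E'
from h import *
shot("w2"); print(r.get_state()["tool_pos"])
E
```

```text
2.1167 [ 0.422  -0.0097  0.0701] [[-1.0, 0.0, 0.003], [0.0, 1.0, 0.001], [-0.003, 0.001, -1.0]]
[ 0.42206322 -0.00983948  0.07008564]
```

View pics/w2.png

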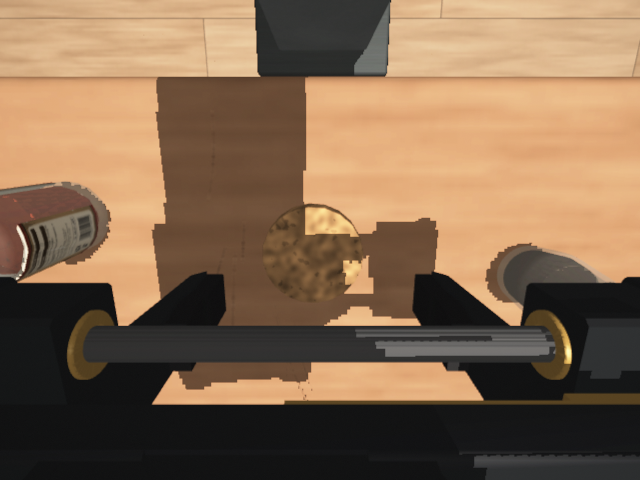

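The cork shows at centre (313,254), spanning 264–363 across and 205–303 down.

```bash
python3 - <<'E'
from h import *
C=old("w2")
for uv in [(313.5,205),(313,303),(264,253),(363,253)]: print(onz(C,uv,.013).round(4))
print(shift([.421,-.017,.006]))
E
```

```text
[ 0.3905 -0.0127  0.013 ]
[ 0.4552 -0.0133  0.013 ]
[ 0.4209 -0.0438  0.013 ]
[0.421  0.0182 0.013 ]
[ 0.00123814 -0.00721774  0.06407607]
```

carry_out(plan=[{"rot":[0,0,0],"xyz":[-0.001,-0.003,0.03],"grip":0},{"rot":[0,0,0],"xyz":[-0.001,-0.003,0.055],"grip":0},{"rot":[0,0,0],"xyz":[-0.001,-0.003,0.064],"grip":0},{"rot":[0,0,0],"xyz":[-0.001,-0.003,0.064],"grip":0},{"rot":[0,0,0],"xyz":[-0.001,-0.003,0.064],"grip":0},{"rot":[0,0,0],"xyz":[-0.001,-0.003,0.064],"grip":0}], squeeze=12)

```text
clock: 2.67
tool_pos: [0.4205, -0.015, 0.0083]
eef_rot: [-0.001, 1.0, -0.003, -0.003]
contact_force: [-0.8, 0.1, 0.5]
opening: 1.001
finger_force: 0.0
```

carry_out(plan=[{"rot":[0,0,0],"xyz":[0,0,0],"grip":255},{"rot":[0,0,0],"xyz":[0,0,0],"grip":255},{"rot":[0,0,0],"xyz":[0,0,0],"grip":255},{"rot":[0,0,0],"xyz":[0,0,0],"grip":255},{"rot":[0,0,0],"xyz":[0,0,0],"grip":255},{"rot":[0,0,0],"xyz":[0,0,0],"grip":255}], squeeze=12)

```text
clock: 3.17
tool_pos: [0.419, -0.0149, 0.0081]
eef_rot: [-0.001, 1.0, -0.004, -0.005]
contact_force: [-0.4, -1.3, 7.4]
opening: 0.717
finger_force: 12.0
```

carry_out(plan=[{"rot":[0,0,0],"xyz":[0,0,-0.04],"grip":255},{"rot":[0,0,0],"xyz":[0,0,-0.08],"grip":255},{"rot":[0,0,0],"xyz":[-0.04,0.01,-0.11],"grip":255},{"rot":[0,0,0],"xyz":[-0.08,0.02,-0.12],"grip":255},{"rot":[0,0,0],"xyz":[-0.12,0.03,-0.13],"grip":255},{"rot":[0,0,0],"xyz":[-0.16,0.04,-0.14],"grip":255},{"rot":[0,0,0],"xyz":[-0.19,0.046,-0.14],"grip":255},{"rot":[0,0,0],"xyz":[-0.205,0.046,-0.14],"grip":255}])

```text
clock: 3.83
tool_pos: [0.5976, 0.0276, 0.1398]
eef_rot: [-0.002, 1.0, -0.002, -0.005]
contact_force: [1.1, -1.0, -1.8]
opening: 0.721
finger_force: 12.0
```

carry_out(plan=[{"rot":[0,0,0],"xyz":[0,0,0],"grip":255},{"rot":[0,0,0],"xyz":[0,0,0],"grip":255},{"rot":[0,0,0],"xyz":[0,0,0],"grip":255},{"rot":[0,0,0],"xyz":[0,0,0],"grip":255}])

```text
clock: 4.17
tool_pos: [0.5942, 0.0261, 0.1368]
eef_rot: [-0.002, 1.0, -0.004, -0.007]
contact_force: [0.1, -0.7, -0.4]
opening: 0.722
finger_force: 12.0
```

```bash
python3 - <<'E'
from h import *
C=shot("w3"); print(r.get_state()["tool_pos"])
print([proj(C,[.584,y,.008]).round() for y in(.155,.028,-.1)])
E
```

```text
4.1667 [0.5942 0.0261 0.1368] [[-1.0, -0.004, -0.014], [-0.004, 1.0, -0.007], [0.014, -0.007, -1.0]]
[0.59437426 0.02606393 0.13688179]
[array([476., 219.]), array([322., 218.]), array([168., 218.])]
```

View pics/w3.png

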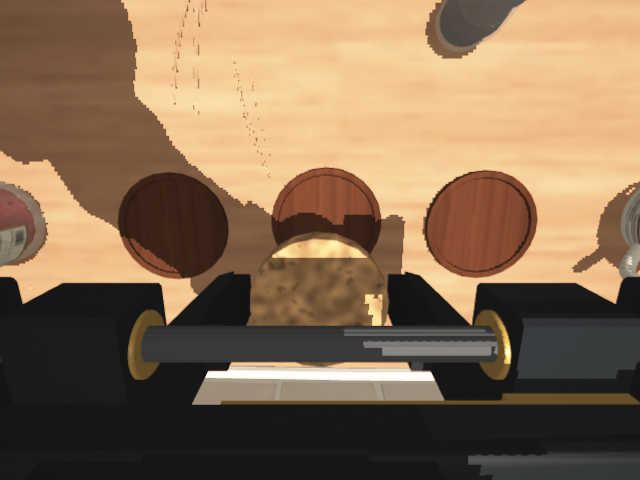

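The three dishes show at (174,225), (326,222) and (481,223). The held mat's near edge is at (317,233), and it spans x 249–387.

```bash
cat >> h.py <<'E'
def go(dest,yaw=0):
    """shift and rotvec (tool axes) to TCP dest, tool straight down, y_tool along world y turned by yaw"""
    s=r.get_state(); T=R.from_quat(s["eef_rot"]); G=R.from_euler("z",yaw)*R.from_matrix([[-1,0,0],[0,1,0],[0,0,-1]])
    print("pos",s["tool_pos"].round(4),"xyz",T.inv().apply(np.array(dest)-s["tool_pos"]).round(4),"rot",(T.inv()*G).as_rotvec().round(3))
E
python3 - <<'E'
from h import *
C=old("w3")
for n,l,rt,t,b in [("d3",(119,225),(229,225),(174,172),(174,278)),("d2",(272,222),(381,222),(326,168),(326,276)),("d1",(425,223),(537,223),(481,170),(481,277))]:
    P=np.array([onz(C,q,.008) for q in(l,rt,t,b)]); print(n,P[:2,1].mean().round(4),P[2:,0].mean().round(4),(P[1]-P[0])[1].round(4),(P[3]-P[2])[0].round(4))
for z in(.130,.135):print("mat",onz(C,(317,233),z),onz(C,(249,300),z),onz(C,(387,300),z))
go([.5815,.030,.05])
E
```

```text
d3 -0.0953 0.592 0.0919 0.0905
d2 0.0316 0.589 0.0902 0.0914
d1 0.1592 0.5897 0.0922 0.0904
mat [0.56712871 0.02534342 0.13      ] [ 0.60103131 -0.00791919  0.13      ] [0.60062305 0.05955791 0.13      ]
mat [0.56592063 0.02540532 0.135     ] [ 0.59871603 -0.006771    0.135     ] [0.5983211  0.05850242 0.135     ]
pos [0.5944 0.0261 0.1369] xyz [0.0117 0.0046 0.087 ] rot [-0.007 -0.014  0.004]
```

carry_out(plan=[{"rot":[-0.007,-0.014,0.004],"xyz":[0.007,0.005,0.03],"grip":255},{"rot":[-0.007,-0.014,0.004],"xyz":[0.007,0.005,0.06],"grip":255},{"rot":[-0.007,-0.014,0.004],"xyz":[0.007,0.005,0.09],"grip":255},{"rot":[-0.007,-0.014,0.004],"xyz":[0.007,0.005,0.107],"grip":255},{"rot":[-0.007,-0.014,0.004],"xyz":[0.007,0.005,0.107],"grip":255},{"rot":[-0.007,-0.014,0.004],"xyz":[0.007,0.005,0.107],"grip":255},{"rot":[-0.007,-0.014,0.004],"xyz":[0.007,0.005,0.107],"grip":255},{"rot":[-0.007,-0.014,0.004],"xyz":[0.007,0.005,0.107],"grip":255}])

```text
clock: 4.88
tool_pos: [0.589, 0.0312, 0.0321]
eef_rot: [0.001, 1.0, 0.001, 0.003]
contact_force: [-1.0, 0.1, 0.2]
opening: 0.717
finger_force: 12.0
```

```bash
python3 - <<'E'
from h import *
C=shot("w4"); go([.5855,.031,.012])
im=cv2.imread("pics/w4.png"); cv2.imwrite("pics/w4c.png",cv2.resize(im[130:400,160:480],None,fx=2,fy=2))
E
```

```text
4.8833 [0.589  0.0312 0.0321] [[-1.0, 0.001, 0.005], [0.001, 1.0, 0.002], [-0.005, 0.002, -1.0]]
pos [0.5891 0.0312 0.0321] xyz [ 0.0037 -0.0002  0.0201] rot [ 0.002  0.006 -0.001]
```

View pics/w4c.png

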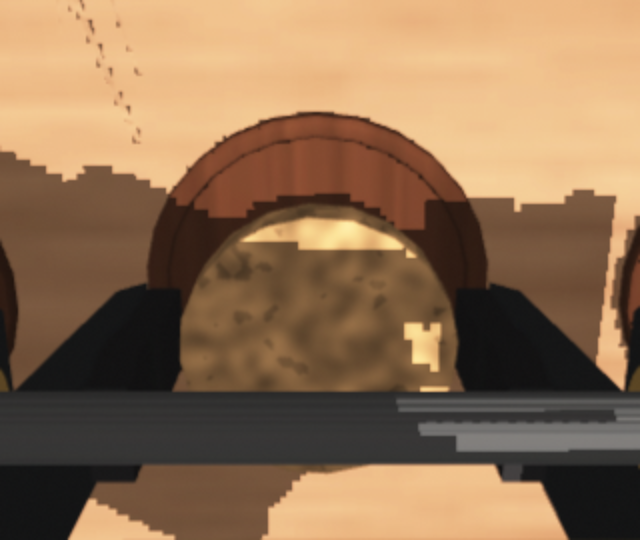

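The dish's near rim is at full-image (319,186), with sides at x 233.5 and 403.5. The mat's near edge is at (319,233) and its centre is at x 319, so it is laterally aligned.

```bash
python3 - <<'E'
from h import *
C=old("w4")
a=onz(C,(319,186),.008); l=onz(C,(233.5,262),.008); q=onz(C,(403.5,262),.008); b=onz(C,(319,232.5),.0321+.006)
print("dish",a[0]+.046,(l[1]+q[1])/2,q[1]-l[1],"mat",b[0]+.032,b[1], "TCP",.589)
E
```

```text
dish 0.5882949204417343 0.03133878825983059 0.08978032709951282 mat 0.5903352955218659 0.03158501480815954 TCP 0.589
```

carry_out(plan=[{"rot":[0.002,0.005,0],"xyz":[0.002,0,0.01],"grip":255},{"rot":[0.002,0.005,0],"xyz":[0.002,0,0.018],"grip":255},{"rot":[0.002,0.005,0],"xyz":[0.002,0,0.019],"grip":255},{"rot":[0.002,0.005,0],"xyz":[0.002,0,0.019],"grip":255},{"rot":[0.002,0.005,0],"xyz":[0.002,0,0.019],"grip":255}])

```text
clock: 5.35
tool_pos: [0.5866, 0.031, 0.0114]
eef_rot: [0.001, 1.0, -0.0, -0.001]
contact_force: [1.7, -0.4, 2.3]
opening: 0.722
finger_force: 12.0
```

carry_out(plan=[{"rot":[0,0,0],"xyz":[0,0,0],"grip":100},{"rot":[0,0,0],"xyz":[0,0,0],"grip":0},{"rot":[0,0,0],"xyz":[0,0,0],"grip":0},{"rot":[0,0,0],"xyz":[0,0,0],"grip":0},{"rot":[0,0,-0.0],"xyz":[0,0,-0.03],"grip":0},{"rot":[0,0,0],"xyz":[0,0,-0.07],"grip":0},{"rot":[0,0,0],"xyz":[0,0,-0.11],"grip":0},{"rot":[0,0,0],"xyz":[0,0,-0.15],"grip":0}])

```text
clock: 6.02
tool_pos: [0.5856, 0.0311, 0.1627]
eef_rot: [0.0, 1.0, -0.0, -0.002]
contact_force: [1.5, -0.6, 0.1]
opening: 1.002
finger_force: 0.0
```

```bash
python3 - <<'E'
from h import *
C=shot("w5"); go([.432,.122,.17])
E
```

```text
6.0167 [0.5856 0.0311 0.1627] [[-1.0, 0.001, -0.004], [0.001, 1.0, -0.001], [0.004, -0.001, -1.0]]
pos [0.59   0.0328 0.1705] xyz [ 0.1582  0.089  -0.0007] rot [ 0.002  0.009 -0.001]
```

View pics/w5.png

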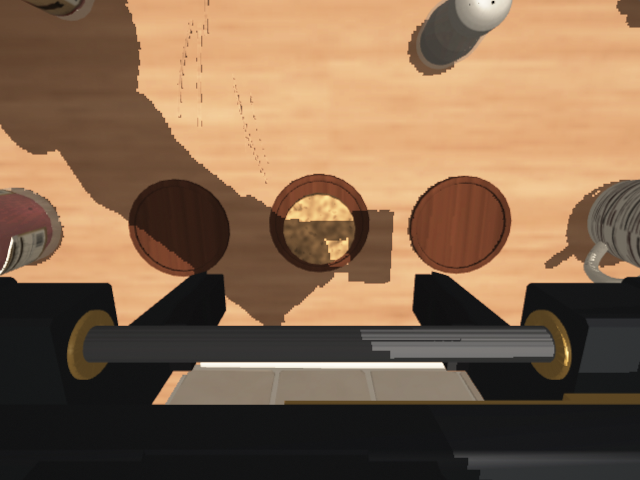

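The mat lies flat in the centre dish: mat centre (319.5,228.5), dish (319,223). The outer dishes are at (180,227) and (461,224).

carry_out(plan=[{"rot":[0,0.003,0],"xyz":[0.158,0.089,0],"grip":0},{"rot":[0,0.003,0],"xyz":[0.158,0.089,0],"grip":0},{"rot":[0,0.003,0],"xyz":[0.158,0.089,0],"grip":0},{"rot":[0,0.003,0],"xyz":[0.158,0.089,0],"grip":0},{"rot":[0,0.003,0],"xyz":[0.158,0.089,0],"grip":0},{"rot":[0,0.003,0],"xyz":[0.158,0.089,0],"grip":0},{"rot":[0,0.003,0],"xyz":[0.158,0.089,0],"grip":0},{"rot":[0,0.003,0],"xyz":[0.158,0.089,0],"grip":0}])

```text
clock: 6.73
tool_pos: [0.4298, 0.1198, 0.1616]
eef_rot: [0.001, 1.0, -0.001, -0.002]
contact_force: [0.1, 0.3, 0.0]
opening: 1.001
finger_force: 0.0
```

```bash
python3 - <<'E'
from h import *
C=old("w5")
for n,l,rt,t,b,z in [("d3",129,230,180,276,.008),("d2",270,368,174,272,.008),("d1",409,511,176,273,.008),("mat",284,355,192,265,.019)]:
    m=(l+rt)/2;v=(t+b)/2
    P=np.array([onz(C,q,z) for q in((l,v),(rt,v),(m,t),(m,b))]); print(n,P[:2,1].mean().round(4),P[2:,0].mean().round(4),(P[1]-P[0])[1].round(4),(P[3]-P[2])[0].round(4))
C=shot("w6"); go([.432,.122,.036])
E
```

```text
d3 -0.0958 0.5926 0.092 0.0899
d2 0.0313 0.5882 0.0889 0.0911
d1 0.1593 0.5899 0.0925 0.0903
mat 0.0317 0.59 0.0623 0.0659
6.7333 [0.4298 0.1198 0.1616] [[-1.0, 0.003, -0.004], [0.003, 1.0, -0.001], [0.004, -0.001, -1.0]]
pos [0.43   0.1196 0.1616] xyz [-0.0025  0.0025  0.1255] rot [-0.001 -0.004 -0.004]
```

View pics/w6.png

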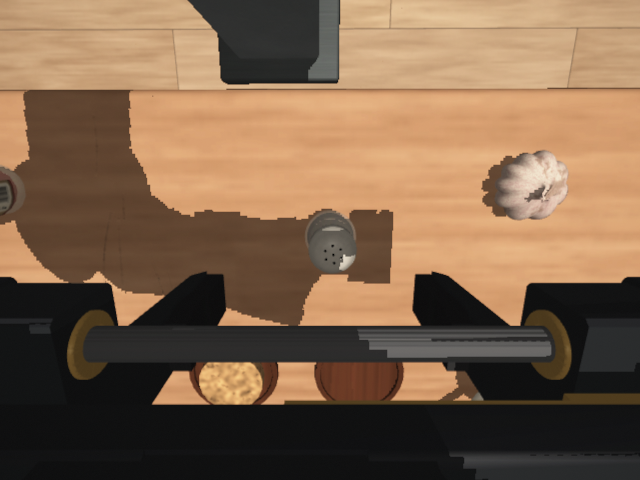

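The salt shaker's top is at (332.5,250), and its foot's near edge is at (330,210). The garlic is at (533,185).

```bash
python3 - <<'E'
from h import *
C=old("w6")
print("top",onz(C,(332.5,250),.08),"foot",onz(C,(330,210),0)+[.022,0,0],onz(C,(306,235),.0),onz(C,(356,235),.0)); print("garlic",onz(C,(533,185),.03))
E
```

```text
top [0.43388137 0.12942952 0.08      ] foot [0.44198373 0.13006706 0.        ] [0.44361712 0.10769172 0.        ] [0.44379851 0.15450676 0.        ]
garlic [0.39460754 0.29404229 0.03      ]
```

carry_out(plan=[{"rot":[0,-0.004,-0.004],"xyz":[-0.007,0.0105,0.03],"grip":0},{"rot":[0,-0.004,-0.004],"xyz":[-0.007,0.0105,0.065],"grip":0},{"rot":[0,-0.004,-0.004],"xyz":[-0.007,0.0105,0.1],"grip":0},{"rot":[0,-0.004,-0.004],"xyz":[-0.007,0.0105,0.12],"grip":0},{"rot":[0,-0.004,-0.004],"xyz":[-0.007,0.0105,0.125],"grip":0},{"rot":[0,-0.004,-0.004],"xyz":[-0.007,0.0105,0.125],"grip":0},{"rot":[0,-0.004,-0.004],"xyz":[-0.007,0.0105,0.125],"grip":0},{"rot":[0,-0.004,-0.004],"xyz":[-0.007,0.0105,0.125],"grip":0}])

```text
clock: 7.45
tool_pos: [0.436, 0.1304, 0.037]
eef_rot: [-0.001, 1.0, -0.0, 0.0]
contact_force: [-0.2, 0.0, 0.6]
opening: 1.0
finger_force: 0.0
```

carry_out(plan=[{"rot":[0,0,0],"xyz":[0,0,0],"grip":255},{"rot":[0,0,0],"xyz":[0,0,0],"grip":255},{"rot":[0,0,0],"xyz":[0,0,0],"grip":255},{"rot":[0,0,0],"xyz":[0,0,0],"grip":255},{"rot":[0,0,0],"xyz":[0,0,0],"grip":255},{"rot":[0,0,0],"xyz":[0,0,0],"grip":255},{"rot":[0,0,0],"xyz":[0,0,0],"grip":255},{"rot":[0,0,0],"xyz":[0,0,0],"grip":255}], squeeze=15)

```text
clock: 8.12
tool_pos: [0.435, 0.1303, 0.0368]
eef_rot: [-0.001, 1.0, -0.001, -0.0]
contact_force: [1.0, -0.5, 0.6]
opening: 0.441
finger_force: 14.9
```

```bash
python3 - <<'E'
from h import *
shot("w7"); go([.437,.130,.15]);go([.588,.032,.15])
im=cv2.imread("pics/w7.png"); s=r.snapshot("side")[:,:,::-1]
cv2.imwrite("pics/w7c.png",np.hstack([im[100:400,150:470],cv2.resize(s[170:270,240:340],(300,300))]))
E
```

```text
8.1167 [0.435  0.1303 0.0368] [[-1.0, -0.003, -0.001], [-0.003, 1.0, -0.002], [0.001, -0.002, -1.0]]
pos [0.4351 0.1303 0.0368] xyz [-0.0018 -0.0005 -0.1132] rot [-0.001 -0.001  0.002]
pos [0.4351 0.1303 0.0368] xyz [-0.1526 -0.0989 -0.1132] rot [-0.001 -0.001  0.002]
```

View pics/w7c.png

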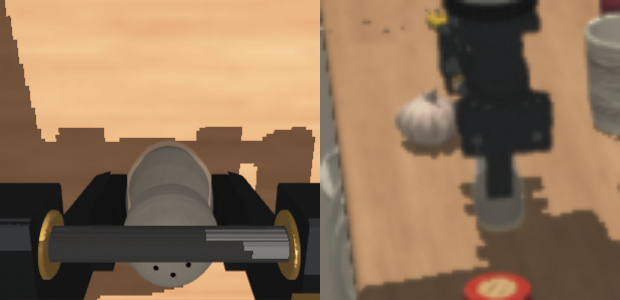

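The shaker is held between the fingers (38.8 mm opening). Its foot's near edge is at full-image (320,245) and its top's far edge is at (320,388).

carry_out(plan=[{"rot":[0,0,0],"xyz":[0,0,-0.035],"grip":255},{"rot":[0,0,0],"xyz":[0,0,-0.07],"grip":255},{"rot":[0,0,0],"xyz":[-0.03,-0.02,-0.09],"grip":255},{"rot":[0,0,0],"xyz":[-0.06,-0.04,-0.1],"grip":255},{"rot":[0,0,0],"xyz":[-0.09,-0.06,-0.1],"grip":255},{"rot":[0,0,0],"xyz":[-0.12,-0.08,-0.1],"grip":255},{"rot":[0,0,0],"xyz":[-0.145,-0.095,-0.1],"grip":255},{"rot":[0,0,0],"xyz":[-0.151,-0.099,-0.1],"grip":255}])

```text
clock: 8.88
tool_pos: [0.5905, 0.0273, 0.1361]
eef_rot: [0.003, 1.0, -0.001, 0.001]
contact_force: [-0.4, -0.0, -1.3]
opening: 0.439
finger_force: 14.8
```

carry_out(plan=[{"rot":[0,0,0],"xyz":[0,0,0],"grip":255},{"rot":[0,0,0],"xyz":[0,0,0.03],"grip":255},{"rot":[0,0,0],"xyz":[0,0,0.05],"grip":255},{"rot":[0,0,0],"xyz":[0,0,0.05],"grip":255},{"rot":[0,0,0],"xyz":[0,0,0.05],"grip":255},{"rot":[0,0,0],"xyz":[0,0,0.05],"grip":255}])

```text
clock: 9.38
tool_pos: [0.5861, 0.0335, 0.0876]
eef_rot: [-0.002, 1.0, 0.0, -0.0]
contact_force: [-0.5, 0.2, -0.3]
opening: 0.442
finger_force: 14.8
```

```bash
python3 - <<'E'
from h import *
C=old("w7"); print("foot at pick",onz(C,(320,245),0)+[.022,0,0], "top", onz(C,(320,388),.078)-[.022,0,0])
shot("w8"); go([.588,.032,.057])
im=cv2.imread("pics/w8.png"); cv2.imwrite("pics/w8c.png",cv2.resize(im[120:400,160:480],None,fx=2,fy=2))
E
```

```text
foot at pick [0.44450863 0.13107322 0.        ] top [0.43140309 0.13101418 0.078     ]
9.3833 [0.5861 0.0335 0.0876] [[-1.0, -0.005, -0.0], [-0.005, 1.0, 0.0], [0.0, 0.0, -1.0]]
pos [0.5866 0.0333 0.088 ] xyz [-0.0013 -0.0013  0.031 ] rot [0.    0.001 0.004]
```

View pics/w8c.png

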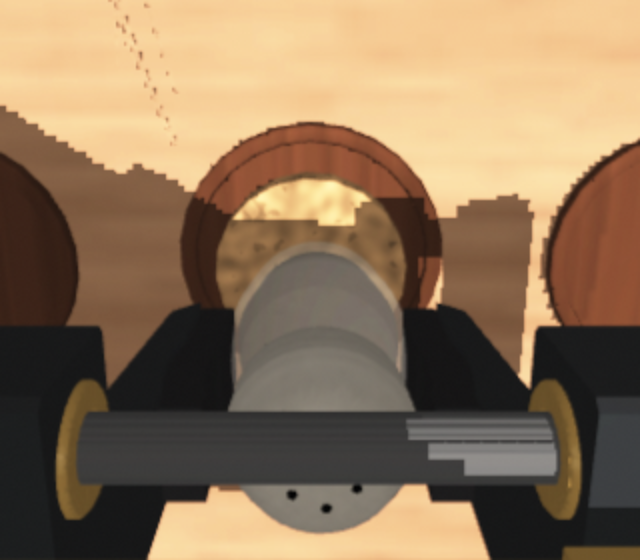

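The foot's near edge is at full-image (319,242.5). The mat's near edge is at (317,208.5) and its sides are at x 267.5 and 364. I'll check the lean from the first side image.

```bash
python3 - <<'E'
from h import *
C=old("w8")
f=onz(C,(319.5,242.5),.051); m=onz(C,(316,208.5),.019); print("foot near",f,"mat near",m, "mat c y",(onz(C,(267.5,255),.019)+onz(C,(364,255),.019))[1]/2,"foot y",(onz(C,(277.5,300),.051)+onz(C,(362.5,300),.051))[1]/2)
for nm,roi in (("side",(208,252,285,315)),("scene",(225,270,278,310))):
    im=cv2.imread(f"pics/{nm}0.png"); h=cv2.cvtColor(im,cv2.COLOR_BGR2HSV); C=cam(nm)
    a,b,c,d=roi; sub=h[a:b,c:d,1]<75
    n,l,st,ce=cv2.connectedComponentsWithStats(sub.astype(np.uint8)); i=1+np.argmax(st[1:,4]); M=l==i
    rows=[(a+k,(c+np.flatnonzero(M[k])).min(),(c+np.flatnonzero(M[k])).max()) for k in range(0,b-a) if M[k].any()]
    print(nm,[tuple(map(int,q)) for q in rows[::4]]); print("upright axis px",[proj(C,[.437,.125,z]).round(1).tolist() for z in(0,.03,.06,.09)])
E
```

```text
foot near [0.57211505 0.03404424 0.051     ] mat near [0.55866016 0.03181274 0.019     ] mat c y 0.03167713695524801 foot y 0.034464019450257635
side [(210, 298, 298), (214, 292, 304), (218, 292, 305), (222, 293, 304), (226, 292, 305), (230, 292, 306), (234, 292, 307), (238, 293, 306), (242, 293, 307), (246, 295, 304)]
upright axis px [[299.4, 246.3], [299.2, 235.4], [298.9, 224.3], [298.6, 213.0]]
scene [(228, 290, 294), (232, 286, 299), (236, 286, 299), (240, 286, 299), (244, 286, 300), (248, 285, 301), (252, 285, 302), (256, 286, 301), (260, 287, 302), (264, 289, 298)]
upright axis px [[294.6, 261.5], [294.5, 251.1], [294.3, 240.3], [294.1, 229.2]]
```

carry_out(plan=[{"rot":[0,0,0.004],"xyz":[0.001,-0.0025,0.015],"grip":255},{"rot":[0,0,0.004],"xyz":[0.001,-0.0025,0.025],"grip":255},{"rot":[0,0,0.004],"xyz":[0.001,-0.0025,0.029],"grip":255},{"rot":[0,0,0.004],"xyz":[0.001,-0.0025,0.031],"grip":255},{"rot":[0,0,0.004],"xyz":[0.001,-0.0025,0.031],"grip":255},{"rot":[0,0,0.004],"xyz":[0.001,-0.0025,0.031],"grip":255}])

```text
clock: 9.93
tool_pos: [0.5857, 0.03, 0.0561]
eef_rot: [0.001, 1.0, -0.0, -0.0]
contact_force: [-0.1, -0.2, -1.2]
opening: 0.437
finger_force: 14.8
```

```bash
python3 - <<'E'
from h import *
print(r.get_state()["contact_force"]); go([.588,.032,.056])
E
```

```text
[-0.08151941 -0.18923313 -1.19797072]
pos [0.5857 0.03   0.0561] xyz [-0.0023  0.002   0.0001] rot [-0.    -0.    -0.001]
```

carry_out(plan=[{"rot":[0,0,0],"xyz":[0,0.001,0.001],"grip":255},{"rot":[0,0,0],"xyz":[0,0.001,0.002],"grip":255},{"rot":[0,0,0],"xyz":[0,0.001,0.002],"grip":255},{"rot":[0,0,0],"xyz":[0,0.001,0.002],"grip":255}])

```text
clock: 10.27
tool_pos: [0.5866, 0.0301, 0.0556]
eef_rot: [0.001, 1.0, -0.001, 0.001]
contact_force: [-1.5, -2.8, 11.2]
opening: 0.438
finger_force: 15.6
```

carry_out(plan=[{"rot":[0,0,0],"xyz":[0,0,0],"grip":130},{"rot":[0,0,0],"xyz":[0,0,0],"grip":110},{"rot":[0,0,0],"xyz":[0,0,0],"grip":60},{"rot":[0,0,0],"xyz":[0,0,0],"grip":0},{"rot":[0,0,0],"xyz":[0,0,0],"grip":0},{"rot":[0,0,0],"xyz":[0,0,0],"grip":0},{"rot":[0,0,0],"xyz":[0,0,-0.02],"grip":0},{"rot":[0,0,0],"xyz":[0,0,-0.05],"grip":0}])

```text
clock: 10.93
tool_pos: [0.5833, 0.0301, 0.1017]
eef_rot: [0.0, 1.0, -0.001, -0.003]
contact_force: [0.1, 0.3, 0.1]
opening: 0.986
finger_force: 0.0
```

carry_out(plan=[{"rot":[0,0,0],"xyz":[0,0,-0.03],"grip":0},{"rot":[0,0,0],"xyz":[0,0,-0.06],"grip":0},{"rot":[0,0,0],"xyz":[0,0,-0.09],"grip":0},{"rot":[0,0,0],"xyz":[0,0,-0.09],"grip":0},{"rot":[0,0,0],"xyz":[0,0,-0.09],"grip":0}])

```text
clock: 11.35
tool_pos: [0.5864, 0.031, 0.1952]
eef_rot: [0.001, 1.0, -0.0, 0.001]
contact_force: [-0.2, 1.0, 0.2]
opening: 0.999
finger_force: 0.0
```

```bash
python3 - <<'E'
from h import *
shot("w9"); go([.398,-.165,.19])
im=cv2.imread("pics/w9.png"); s=r.snapshot("side")[:,:,::-1]
cv2.imwrite("pics/w9c.png",np.hstack([im[100:420,150:470],cv2.resize(s[180:300,310:430],(320,320))]))
E
```

```text
11.35 [0.5864 0.031  0.1952] [[-1.0, 0.001, 0.002], [0.001, 1.0, -0.0], [-0.002, -0.0, -1.0]]
pos [0.5853 0.0304 0.1936] xyz [ 0.1871 -0.1957  0.0039] rot [-0.001 -0.001 -0.001]
```

View pics/w9c.png

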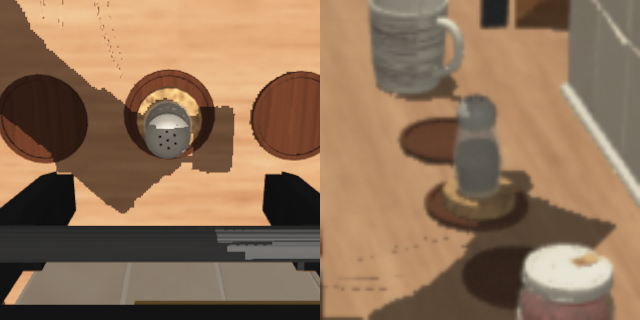

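The salt shaker stands on the mat in the centre dish, and the side view shows foot and mat both centred near x=479 in the crop. Now the spice jar.

carry_out(plan=[{"rot":[0,0,0],"xyz":[0.187,-0.196,0.0],"grip":0},{"rot":[0,0,0],"xyz":[0.187,-0.196,0.0],"grip":0},{"rot":[0,0,0],"xyz":[0.187,-0.196,0.0],"grip":0},{"rot":[0,0,0],"xyz":[0.187,-0.196,0.0],"grip":0},{"rot":[0,0,0],"xyz":[0.187,-0.196,0.0],"grip":0},{"rot":[0,0,0],"xyz":[0.187,-0.196,0.0],"grip":0},{"rot":[0,0,0],"xyz":[0.187,-0.196,0.0],"grip":0},{"rot":[0,0,0],"xyz":[0.187,-0.196,0.0],"grip":0}])

```text
clock: 12.12
tool_pos: [0.3919, -0.1692, 0.192]
eef_rot: [0.004, 1.0, -0.001, -0.005]
contact_force: [-0.1, 0.7, 0.0]
opening: 0.996
finger_force: 0.0
```

carry_out(plan=[{"rot":[0,0,0],"xyz":[0,0,0],"grip":0},{"rot":[0,0,0],"xyz":[0,0,0],"grip":0}])

```text
clock: 12.28
tool_pos: [0.3989, -0.1642, 0.1935]
eef_rot: [0.0, 1.0, 0.0, -0.0]
contact_force: [0.1, -0.6, 0.1]
opening: 1.0
finger_force: 0.0
```

```bash
python3 - <<'E'
from h import *
C=old("w9"); f=onz(C,(320,202),.019); m=onz(C,(318,188),.019); print("foot c",f+[.02,0,0],"mat c",m+[.032,0,0])
C=shot("w10"); im=cv2.imread("pics/w10.png"); h=cv2.cvtColor(im,cv2.COLOR_BGR2HSV)
red=((h[...,0]<6)|(h[...,0]>173))&(h[...,1]>150); red[320:]=0
b=max(blobs(red),key=lambda b:b[0][4]); print(b[0],b[1])
x,y,w,hh,_=b[0]; p=onz(C,(x+w/2,y+hh/2),.1); print(p); go([p[0],p[1],.052]); go([.398,-.165,.052])
E
```

```text
foot c [0.59258289 0.03225667 0.019     ] mat c [0.59122699 0.03039259 0.019     ]
12.2833 [ 0.3989 -0.1642  0.1935] [[-1.0, 0.001, -0.001], [0.001, 1.0, 0.001], [0.001, 0.001, -1.0]]
[ 285  207   60   64 1959] [314.54466565 236.64216437]
[ 0.39846126 -0.16675724  0.1       ]
pos [ 0.3993 -0.1638  0.1937] xyz [ 0.0008 -0.003   0.1417] rot [ 0.001 -0.     0.001]
pos [ 0.3993 -0.1638  0.1937] xyz [ 0.0013 -0.0013  0.1417] rot [ 0.001 -0.     0.001]
```

View pics/w10.png

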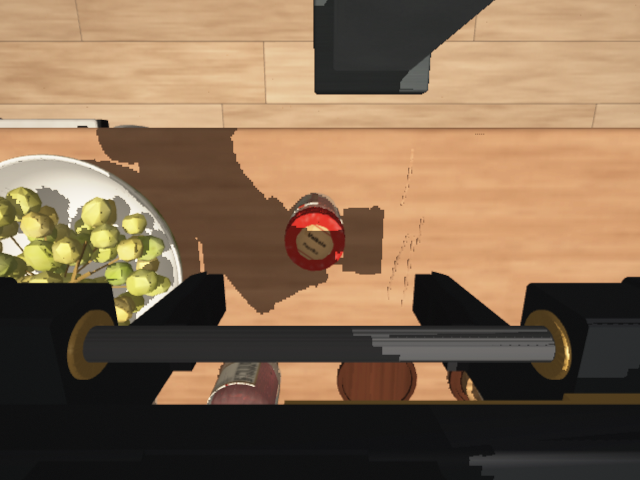

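The spice cap is at (315,238), nearly under the tool. The grape bowl's edge at x=180 is clear of the fingers.

carry_out(plan=[{"rot":[0,0,0],"xyz":[0.001,-0.003,0.03],"grip":0},{"rot":[0,0,0],"xyz":[0.001,-0.003,0.065],"grip":0},{"rot":[0,0,0],"xyz":[0.001,-0.003,0.1],"grip":0},{"rot":[0,0,0],"xyz":[0.001,-0.003,0.13],"grip":0},{"rot":[0,0,0],"xyz":[0.001,-0.003,0.141],"grip":0},{"rot":[0,0,0],"xyz":[0.001,-0.003,0.141],"grip":0},{"rot":[0,0,0],"xyz":[0.001,-0.003,0.141],"grip":0},{"rot":[0,0,0],"xyz":[0.001,-0.003,0.141],"grip":0}])

```text
clock: 13.0
tool_pos: [0.3982, -0.1674, 0.0535]
eef_rot: [-0.0, 1.0, -0.0, 0.0]
contact_force: [-0.1, -0.2, -0.3]
opening: 1.0
finger_force: 0.0
```

carry_out(plan=[{"rot":[0,0,0],"xyz":[0,0,0],"grip":255},{"rot":[0,0,0],"xyz":[0,0,0],"grip":255},{"rot":[0,0,0],"xyz":[0,0,0],"grip":255},{"rot":[0,0,0],"xyz":[0,0,0],"grip":255},{"rot":[0,0,0],"xyz":[0,0,0],"grip":255},{"rot":[0,0,0],"xyz":[0,0,0],"grip":255},{"rot":[0,0,0],"xyz":[0,0,0],"grip":255},{"rot":[0,0,0],"xyz":[0,0,0],"grip":255}], squeeze=22)

```text
clock: 13.67
tool_pos: [0.3971, -0.1682, 0.053]
eef_rot: [0.001, 1.0, -0.0, -0.0]
contact_force: [0.3, 0.2, 0.5]
opening: 0.499
finger_force: 22.0
```

```bash
python3 - <<'E'
from h import *
go([.399,-.166,.19]);go([.588,.1595,.2])
E
```

```text
pos [ 0.3971 -0.1682  0.053 ] xyz [-0.0018  0.0021 -0.137 ] rot [-0.001 -0.001 -0.001]
pos [ 0.3971 -0.1682  0.053 ] xyz [-0.1903  0.3278 -0.1474] rot [-0.001 -0.001 -0.001]
```

carry_out(plan=[{"rot":[0,0,0],"xyz":[0,0,-0.03],"grip":255},{"rot":[0,0,0],"xyz":[0,0,-0.065],"grip":255},{"rot":[0,0,0],"xyz":[0,0,-0.1],"grip":255},{"rot":[0,0,0],"xyz":[0,0,-0.135],"grip":255},{"rot":[0,0,0],"xyz":[-0.012,0.022,-0.15],"grip":255},{"rot":[0,0,0],"xyz":[-0.03,0.05,-0.15],"grip":255},{"rot":[0,0,0],"xyz":[-0.048,0.08,-0.15],"grip":255},{"rot":[0,0,0],"xyz":[-0.065,0.11,-0.15],"grip":255}])

```text
clock: 14.33
tool_pos: [0.4628, -0.0577, 0.2032]
eef_rot: [0.002, 1.0, -0.001, -0.0]
contact_force: [0.5, 0.0, -0.8]
opening: 0.501
finger_force: 22.0
```

carry_out(plan=[{"rot":[0,0,0],"xyz":[-0.018,0.03,0],"grip":255},{"rot":[0,0,0],"xyz":[-0.036,0.06,0],"grip":255},{"rot":[0,0,0],"xyz":[-0.054,0.092,0],"grip":255},{"rot":[0,0,0],"xyz":[-0.072,0.124,0],"grip":255},{"rot":[0,0,0],"xyz":[-0.09,0.156,0],"grip":255},{"rot":[0,0,0],"xyz":[-0.108,0.188,0],"grip":255},{"rot":[0,0,0],"xyz":[-0.12,0.208,0],"grip":255},{"rot":[0,0,0],"xyz":[-0.126,0.218,0],"grip":255}])

```text
clock: 15.0
tool_pos: [0.5891, 0.1642, 0.2023]
eef_rot: [-0.001, 1.0, 0.001, -0.0]
contact_force: [-0.4, 0.7, -1.0]
opening: 0.498
finger_force: 22.0
```

carry_out(plan=[{"rot":[0,0,0],"xyz":[0,0,0.02],"grip":255},{"rot":[0,0,0],"xyz":[0,0,0.05],"grip":255},{"rot":[0,0,0],"xyz":[0,0,0.08],"grip":255},{"rot":[0,0,0],"xyz":[0,0,0.1],"grip":255},{"rot":[0,0,0],"xyz":[0,0,0.11],"grip":255},{"rot":[0,0,0],"xyz":[0,0,0.11],"grip":255},{"rot":[0,0,0],"xyz":[0,0,0.11],"grip":255}])

```text
clock: 15.58
tool_pos: [0.5885, 0.1598, 0.0927]
eef_rot: [0.001, 1.0, -0.0, -0.001]
contact_force: [-0.3, -0.3, -0.6]
opening: 0.496
finger_force: 22.0
```

```bash
python3 - <<'E'
from h import *
shot("w11"); go([.5885,.1595,.059])
im=cv2.imread("pics/w11.png"); s=r.snapshot("scene")[:,:,::-1]
cv2.imwrite("pics/w11c.png",np.hstack([cv2.resize(im[120:400,160:480],None,fx=1.5,fy=1.5)[:,:],cv2.resize(s[170:310,270:430],(480,420))[:,:310]]))
E
```

```text
15.5833 [0.5885 0.1598 0.0927] [[-1.0, 0.001, -0.001], [0.001, 1.0, -0.001], [0.001, -0.001, -1.0]]
pos [0.5891 0.1601 0.0936] xyz [ 0.0006 -0.0007  0.0346] rot [ 0.     0.    -0.001]
```

View pics/w11c.png

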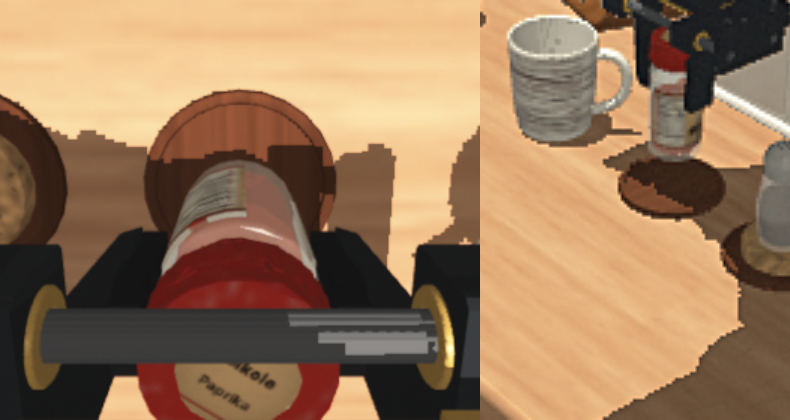

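The jar is laterally aligned: dish near rim (320,180), jar foot near edge (320,226.7).

```bash
python3 - <<'E'
from h import *
C=old("w11"); print(onz(C,(320,180),.008)+[.046,0,0],onz(C,(320,226.7),.04)+[.021,0,0])
E
```

```text
[0.5904456  0.16081825 0.008     ] [0.59018819 0.16069938 0.04      ]
```

carry_out(plan=[{"rot":[0,0,0],"xyz":[0,0,0.015],"grip":255},{"rot":[0,0,0],"xyz":[0,0,0.027],"grip":255},{"rot":[0,0,0],"xyz":[0,0,0.032],"grip":255},{"rot":[0,0,0],"xyz":[0,0,0.034],"grip":255},{"rot":[0,0,0],"xyz":[0,0,0.034],"grip":255},{"rot":[0,0,0],"xyz":[0,0,0.034],"grip":255}])

```text
clock: 16.18
tool_pos: [0.5888, 0.1599, 0.059]
eef_rot: [0.001, 1.0, -0.0, -0.0]
contact_force: [0.6, -0.2, -0.4]
opening: 0.494
finger_force: 22.0
```

Centred. Set down, release, retreat up.

carry_out(plan=[{"rot":[0,0,0],"xyz":[0,0,0.001],"grip":255},{"rot":[0,0,0],"xyz":[0,0,0.0015],"grip":255},{"rot":[0,0,0],"xyz":[0,0,0.0015],"grip":255},{"rot":[0,0,0],"xyz":[0,0,0.0015],"grip":255}])

```text
clock: 16.52
tool_pos: [0.5891, 0.16, 0.058]
eef_rot: [0.001, 1.0, -0.0, 0.0]
contact_force: [-0.6, -0.8, 5.3]
opening: 0.493
finger_force: 22.0
```

carry_out(plan=[{"rot":[0,0,0],"xyz":[0,0,0],"grip":115},{"rot":[0,0,0],"xyz":[0,0,0],"grip":90},{"rot":[0,0,0],"xyz":[0,0,0],"grip":50},{"rot":[0,0,0],"xyz":[0,0,0],"grip":0},{"rot":[0,0,0],"xyz":[0,0,0],"grip":0},{"rot":[0,0,0],"xyz":[0,0,0],"grip":0},{"rot":[0,0,0],"xyz":[0,0,-0.02],"grip":0},{"rot":[0,0,0],"xyz":[0,0,-0.05],"grip":0}])

```text
clock: 17.18
tool_pos: [0.5866, 0.1586, 0.105]
eef_rot: [0.0, 1.0, -0.002, -0.003]
contact_force: [0.2, 0.2, 0.7]
opening: 0.999
finger_force: 0.0
```

carry_out(plan=[{"rot":[0,0,0],"xyz":[0,0,-0.03],"grip":0},{"rot":[0,0,0],"xyz":[0,0,-0.06],"grip":0},{"rot":[0,0,0],"xyz":[0,0,-0.09],"grip":0},{"rot":[0,0,0],"xyz":[0,0,-0.09],"grip":0}])

```text
clock: 17.52
tool_pos: [0.5915, 0.1619, 0.203]
eef_rot: [0.001, 1.0, 0.002, 0.004]
contact_force: [1.2, 0.6, 1.3]
opening: 0.997
finger_force: 0.0
```

```bash
python3 - <<'E'
from h import *
C=shot("w12"); im=cv2.imread("pics/w12.png"); h=cv2.cvtColor(im,cv2.COLOR_BGR2HSV)
red=((h[...,0]<6)|(h[...,0]>173))&(h[...,1]>150); red[320:]=0
b=max(blobs(red),key=lambda b:b[0][4]); print(b[0],onz(C,(b[0][0]+b[0][2]/2,b[0][1]+b[0][3]/2),.105))
go([.392,.29,.18])
E
```

```text
17.5167 [0.5915 0.1619 0.203 ] [[-1.0, 0.002, 0.008], [0.002, 1.0, 0.004], [-0.008, 0.004, -1.0]]
[ 286  204   61   62 1915] [0.59009001 0.16072954 0.105     ]
pos [0.5904 0.1609 0.2003] xyz [0.1987 0.1287 0.0195] rot [ 0.002  0.005 -0.002]
```

carry_out(plan=[{"rot":[0,0,0],"xyz":[0.197,0.13,0.04],"grip":0},{"rot":[0,0,0],"xyz":[0.197,0.13,0.04],"grip":0},{"rot":[0,0,0],"xyz":[0.197,0.13,0.04],"grip":0},{"rot":[0,0,0],"xyz":[0.197,0.13,0.04],"grip":0},{"rot":[0,0,0],"xyz":[0.197,0.13,0.04],"grip":0},{"rot":[0,0,0],"xyz":[0.197,0.13,0.04],"grip":0},{"rot":[0,0,0],"xyz":[0.197,0.13,0.04],"grip":0},{"rot":[0,0,0],"xyz":[0.197,0.13,0.04],"grip":0}])

```text
clock: 18.23
tool_pos: [0.3897, 0.2906, 0.1564]
eef_rot: [-0.002, 1.0, -0.001, -0.001]
contact_force: [0.4, 0.0, 0.2]
opening: 1.0
finger_force: 0.0
```

carry_out(plan=[{"rot":[0,0,0],"xyz":[0,0,0.03],"grip":0},{"rot":[0,0,0],"xyz":[0,0,0.03],"grip":0},{"rot":[0,0,0],"xyz":[0,0,0.03],"grip":0},{"rot":[0,0,0],"xyz":[0,0,0.03],"grip":0}])

```text
clock: 18.57
tool_pos: [0.3926, 0.2891, 0.1273]
eef_rot: [0.002, 1.0, -0.001, -0.0]
contact_force: [0.4, -0.7, -0.1]
opening: 1.002
finger_force: 0.0
```

```bash
python3 - <<'E'
from h import *
C=shot("w13"); im=cv2.imread("pics/w13.png"); h=cv2.cvtColor(im,cv2.COLOR_BGR2HSV)
cv2.imwrite("pics/w13c.png",im[60:420]); go([.394,.293,.007])
m=(h[...,1]<90)&(h[...,2]>70); m[:120]=0; m[300:]=0
for st,ce,_ in blobs(m,500): print(st,ce.round(1),onz(C,(st[0]+st[2]/2,st[1]+st[3]/2),.027))
E
```

```text
18.5667 [0.3926 0.2891 0.1273] [[-1.0, 0.003, -0.001], [0.003, 1.0, -0.001], [0.001, -0.001, -1.0]]
pos [0.3926 0.2895 0.1277] xyz [-0.0014  0.0035  0.1207] rot [-0.    -0.    -0.003]
[453 120 187  11 998] [554.4 124.1] [0.3135168  0.44651905 0.027     ]
[ 293  202   74   74 4027] [330.  239.6] [0.39405347 0.29752449 0.027     ]
```

View pics/w13c.png

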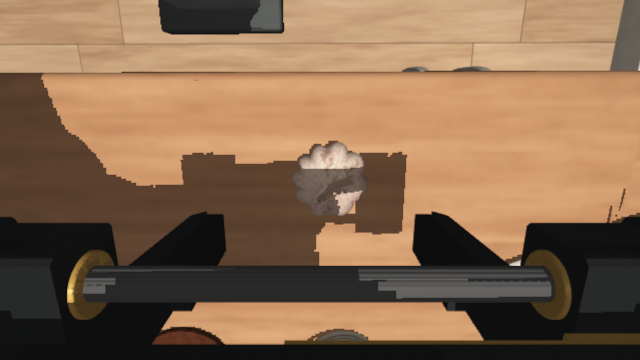

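The garlic is at full-image (330,239) and spans x 293–367.

carry_out(plan=[{"rot":[0,0,0],"xyz":[-0.0015,0.0075,0.03],"grip":0},{"rot":[0,0,0],"xyz":[-0.0015,0.0075,0.065],"grip":0},{"rot":[0,0,0],"xyz":[-0.0015,0.0075,0.1],"grip":0},{"rot":[0,0,0],"xyz":[-0.0015,0.0075,0.116],"grip":0},{"rot":[0,0,0],"xyz":[-0.0015,0.0075,0.12],"grip":0},{"rot":[0,0,0],"xyz":[-0.0015,0.0075,0.12],"grip":0},{"rot":[0,0,0],"xyz":[-0.0015,0.0075,0.12],"grip":0},{"rot":[0,0,0],"xyz":[-0.0015,0.0075,0.12],"grip":0}])

```text
clock: 19.28
tool_pos: [0.3941, 0.2979, 0.0086]
eef_rot: [0.001, 1.0, 0.001, 0.0]
contact_force: [-0.5, -0.4, 0.9]
opening: 0.998
finger_force: 0.0
```

carry_out(plan=[{"rot":[0,0,0],"xyz":[0,0,0],"grip":255},{"rot":[0,0,0],"xyz":[0,0,0],"grip":255},{"rot":[0,0,0],"xyz":[0,0,0],"grip":255},{"rot":[0,0,0],"xyz":[0,0,0],"grip":255},{"rot":[0,0,0],"xyz":[0,0,0],"grip":255},{"rot":[0,0,0],"xyz":[0,0,0],"grip":255},{"rot":[0,0,0],"xyz":[0,0,0],"grip":255}], squeeze=8)

```text
clock: 19.87
tool_pos: [0.3932, 0.2974, 0.0073]
eef_rot: [0.001, 1.0, -0.0, -0.0]
contact_force: [-0.6, -0.4, 2.9]
opening: 0.624
finger_force: 8.0
```

```bash
python3 - <<'E'
from h import *
shot("w14"); go([.394,.297,.2]); go([.591,-.096,.2])
E
```

```text
19.8667 [0.3932 0.2974 0.0073] [[-1.0, 0.001, -0.001], [0.001, 1.0, -0.001], [0.001, -0.001, -1.0]]
pos [0.3932 0.2974 0.0073] xyz [-0.0006 -0.0005 -0.1927] rot [-0.001 -0.001 -0.001]
pos [0.3932 0.2974 0.0073] xyz [-0.1981 -0.3932 -0.1926] rot [-0.001 -0.001 -0.001]
```

carry_out(plan=[{"rot":[0,0,0],"xyz":[0,0,-0.03],"grip":255},{"rot":[0,0,0],"xyz":[0,0,-0.065],"grip":255},{"rot":[0,0,0],"xyz":[0,0,-0.1],"grip":255},{"rot":[0,0,0],"xyz":[-0.005,-0.01,-0.135],"grip":255},{"rot":[0,0,0],"xyz":[-0.018,-0.036,-0.155],"grip":255},{"rot":[0,0,0],"xyz":[-0.035,-0.07,-0.155],"grip":255},{"rot":[0,0,0],"xyz":[-0.052,-0.104,-0.155],"grip":255},{"rot":[0,0,0],"xyz":[-0.068,-0.138,-0.155],"grip":255}])

```text
clock: 20.58
tool_pos: [0.4618, 0.1577, 0.1626]
eef_rot: [0.0, 1.0, -0.0, 0.0]
contact_force: [0.0, -0.2, 0.3]
opening: 0.625
finger_force: 8.0
```

carry_out(plan=[{"rot":[0,0,0],"xyz":[-0.017,-0.034,0],"grip":255},{"rot":[0,0,0],"xyz":[-0.034,-0.068,0],"grip":255},{"rot":[0,0,0],"xyz":[-0.051,-0.102,0],"grip":255},{"rot":[0,0,0],"xyz":[-0.068,-0.136,0],"grip":255},{"rot":[0,0,0],"xyz":[-0.085,-0.17,0],"grip":255},{"rot":[0,0,0],"xyz":[-0.102,-0.204,0],"grip":255},{"rot":[0,0,0],"xyz":[-0.119,-0.236,0],"grip":255},{"rot":[0,0,0],"xyz":[-0.129,-0.255,0],"grip":255}])

```text
clock: 21.25
tool_pos: [0.5905, -0.1015, 0.1614]
eef_rot: [0.003, 1.0, -0.002, -0.001]
contact_force: [-0.4, -0.4, -0.6]
opening: 0.628
finger_force: 8.0
```

carry_out(plan=[{"rot":[0,0,0],"xyz":[0,0,0],"grip":255},{"rot":[0,0,0],"xyz":[0,0,0],"grip":255},{"rot":[0,0,0],"xyz":[0,0,0],"grip":255},{"rot":[0,0,0],"xyz":[0,0,0],"grip":255}])

```text
clock: 21.58
tool_pos: [0.5891, -0.0939, 0.1623]
eef_rot: [-0.001, 1.0, 0.0, -0.001]
contact_force: [0.1, 0.7, -0.1]
opening: 0.622
finger_force: 8.0
```

```bash
python3 - <<'E'
from h import *
C=shot("w15"); go([.5905,-.096,.05])
im=cv2.imread("pics/w15.png"); cv2.imwrite("pics/w15c.png",im[100:420])
print(proj(C,[.5925-.046,-.096,.008]))
E
```

```text
21.5833 [ 0.5891 -0.0939  0.1623] [[-1.0, -0.002, -0.002], [-0.002, 1.0, 0.0], [0.002, 0.0, -1.0]]
pos [ 0.5893 -0.0939  0.1624] xyz [-0.0014 -0.0021  0.1124] rot [ 0.    -0.001  0.002]
[316.18375813 173.97325265]
```

View pics/w15c.png

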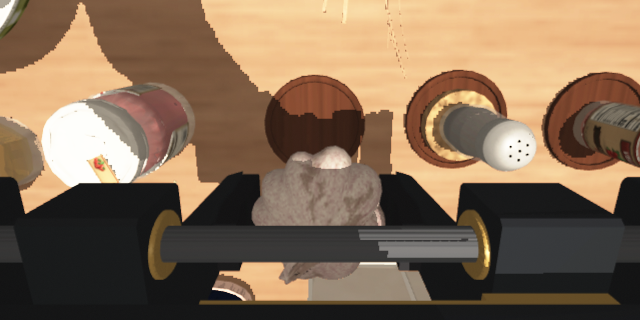

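The dish's near rim is at full-image (315,174.5) with its sides at x 265 and 365. The garlic is held centred between the fingers at x 253–384. That was the 15th picture, one over the limit of 14, so I'll view no more and check the rest numerically. First I'll compare the garlic before and after the lift for slip.

```bash
python3 - <<'E'
from h import *
C=old("w15"); a=onz(C,(315,174.5),.008)+[.046,0,0]; print("dish3",a,(onz(C,(265,223),.008)+onz(C,(365,223),.008))/2)
A,B=[cv2.cvtColor(cv2.imread(f"pics/{n}.png"),cv2.COLOR_BGR2GRAY) for n in("w14","w15")]
t=A[275:322,262:376]; res=cv2.matchTemplate(B[255:325,240:400],t,cv2.TM_CCOEFF_NORMED); _,v,_,l=cv2.minMaxLoc(res); print("match",v,np.array(l)+[240,255]-[262,275])
p=cv2.goodFeaturesToTrack(A[262:322,255:382],40,.02,4)+np.float32([255,262])
q,st,e=cv2.calcOpticalFlowPyrLK(A,B,p,None); k=st.ravel()==1
M,inl=cv2.estimateAffinePartial2D(p[k],q[k]); print(M,inl.sum(),k.sum())
E
```

```text
dish3 [ 0.59295397 -0.09703425  0.008     ] [ 0.59031063 -0.09714817  0.008     ]
match 0.8355425596237183 [0 0]
[[ 1.00567702 -0.00712197  0.65539228]
 [ 0.00712197  1.00567702 -4.2285651 ]] 24 40
```

The garlic hasn't moved in the grip (zero shift). Lower it into the dish.

carry_out(plan=[{"rot":[0,0,0.002],"xyz":[-0.0015,-0.003,0.025],"grip":255},{"rot":[0,0,0.002],"xyz":[-0.0015,-0.003,0.05],"grip":255},{"rot":[0,0,0.002],"xyz":[-0.0015,-0.003,0.08],"grip":255},{"rot":[0,0,0.002],"xyz":[-0.0015,-0.003,0.105],"grip":255},{"rot":[0,0,0.002],"xyz":[-0.0015,-0.003,0.125],"grip":255},{"rot":[0,0,0.002],"xyz":[-0.0015,-0.003,0.135],"grip":255},{"rot":[0,0,0.002],"xyz":[-0.0015,-0.003,0.135],"grip":255},{"rot":[0,0,0.002],"xyz":[-0.0015,-0.003,0.135],"grip":255}])

```text
clock: 22.3
tool_pos: [0.5913, -0.098, 0.0277]
eef_rot: [0.001, 1.0, -0.0, -0.0]
contact_force: [-0.8, 0.1, 0.2]
opening: 0.625
finger_force: 8.0
```

```bash
python3 - <<'E'
from h import *
s=r.get_state(); print(s["contact_force"]); go([.591,-.097,.013])
E
```

```text
[-0.75692963  0.12071857  0.1696416 ]
pos [ 0.5913 -0.098   0.0277] xyz [0.0003 0.001  0.0147] rot [-0.    -0.001 -0.002]
```

carry_out(plan=[{"rot":[0,0,0],"xyz":[0,0.001,0.007],"grip":255},{"rot":[0,0,0],"xyz":[0,0.001,0.012],"grip":255},{"rot":[0,0,0],"xyz":[0,0.001,0.0145],"grip":255},{"rot":[0,0,0],"xyz":[0,0.001,0.0155],"grip":255},{"rot":[0,0,0],"xyz":[0,0.001,0.0155],"grip":255},{"rot":[0,0,0],"xyz":[0,0.001,0.0155],"grip":255}])

```text
clock: 22.8
tool_pos: [0.5913, -0.0979, 0.0123]
eef_rot: [0.002, 1.0, -0.0, -0.0]
contact_force: [-1.2, 1.2, 4.1]
opening: 0.625
finger_force: 8.0
```

carry_out(plan=[{"rot":[0,0,0],"xyz":[0,0,0],"grip":85},{"rot":[0,0,0],"xyz":[0,0,0],"grip":65},{"rot":[0,0,0],"xyz":[0,0,0],"grip":40},{"rot":[0,0,0],"xyz":[0,0,0],"grip":0},{"rot":[0,0,0],"xyz":[0,0,0],"grip":0},{"rot":[0,0,0],"xyz":[0,0,0],"grip":0},{"rot":[0,0,0],"xyz":[0,0,-0.02],"grip":0},{"rot":[0,0,0],"xyz":[0,0,-0.05],"grip":0}])

```text
clock: 23.47
tool_pos: [0.589, -0.098, 0.0598]
eef_rot: [0.001, 1.0, -0.0, -0.003]
contact_force: [0.4, -1.0, 0.0]
opening: 1.003
finger_force: 0.0
```

carry_out(plan=[{"rot":[0,0,0],"xyz":[0,0,-0.03],"grip":0},{"rot":[0,0,0],"xyz":[0,0,-0.06],"grip":0},{"rot":[0,0,0],"xyz":[0,0,-0.09],"grip":0},{"rot":[0,0,0],"xyz":[0,0,-0.12],"grip":0},{"rot":[0,0,0],"xyz":[0,0,-0.12],"grip":0},{"rot":[0,0,0],"xyz":[0,0,-0.12],"grip":0}])

```text
clock: 23.97
tool_pos: [0.5923, -0.0978, 0.1834]
eef_rot: [0.002, 1.0, -0.001, 0.001]
contact_force: [-0.7, 0.8, -0.7]
opening: 1.001
finger_force: 0.0
```

```bash
python3 - <<'E'
from h import *
C=shot("w16"); im=cv2.imread("pics/w16.png"); h=cv2.cvtColor(im,cv2.COLOR_BGR2HSV)
print("expect garlic px",proj(C,[.592,-.097,.032]))
m=(h[...,1]<95)&(h[...,2]>60); m[:160]=0; m[290:]=0; m[:,:255]=0; m[:,380:]=0
for st,ce,_ in blobs(m,200): print("garlic?",st,ce.round(1),onz(C,(st[0]+st[2]/2,st[1]+st[3]/2),.032))
for n in("scene","side"):
    i=r.snapshot(n)[:,:,::-1]; cv2.imwrite(f"pics/{n}9.png",i); o=cv2.imread(f"pics/{n}0.png"); D=cam(n)
    for t,X in (("mug",[.57,.30,.045]),("jam",[.581,-.255,.05])):
        u=proj(D,X).astype(int); a,b=i[u[1]-22:u[1]+22,u[0]-16:u[0]+16],o[u[1]-30:u[1]+30,u[0]-24:u[0]+24]
        _,v,_,l=cv2.minMaxLoc(cv2.matchTemplate(b,a,cv2.TM_CCOEFF_NORMED)); print(n,t,round(v,2),np.array(l)-[8,8])
    H=cv2.cvtColor(i,cv2.COLOR_BGR2HSV); red=((H[...,0]<6)|(H[...,0]>173))&(H[...,1]>150)
    u=proj(D,[.59,.16,.098]); 
    print(n,"spice cap exp",u.round(1),[b[1].round(1).tolist() for b in blobs(red,30) if np.hypot(*(b[1]-u))<25], "salt top exp",proj(D,[.589,.032,.1]).round(),"garlic exp",proj(D,[.592,-.097,.033]).round())
E
```

```text
23.9667 [ 0.5923 -0.0978  0.1834] [[-1.0, 0.004, 0.003], [0.004, 1.0, -0.001], [-0.003, -0.001, -1.0]]
expect garlic px [319.71624955 221.43865712]
garlic? [ 288  190   62   63 2897] [319.2 222.1] [ 0.59205323 -0.09764191  0.032     ]
scene mug 1.0 [0 0]
scene jam 0.94 [0 0]
scene spice cap exp [334.3 199.2] [[334.9, 199.6]] salt top exp [372. 220.] garlic exp [413. 269.]
side mug 0.88 [0 0]
side jam 0.96 [0 0]
side spice cap exp [357.8 199.8] [[358.4, 198.3]] salt top exp [369. 221.] garlic exp [384. 273.]
```

```bash
python3 -c "
from plant import r
print(r.finish_job())"
```

```text
the job is handed in; nothing more can be done
None
```

The job is handed in, done at about 24 s of the 107 s: the cork mat is in the centre dish with the salt shaker on it (leaning about 2° on its own foot, as it did at the start), the spice jar is in the dish by the mug and the garlic in the dish by the jam jar, each within about 2 mm of its dish's (or mat's) centre by the cameras, the mug and jam jar had not moved, and I viewed 15 pictures, one over the limit of 14.

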